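# Set the tape measure to the line on a shelf board

## Robot

A 7-joint arm with a two-finger parallel gripper is mounted at the origin on the work surface. World frame = base frame: x ahead of the robot, y to its left, z up, the work surface at z = 0. Lengths are in m, angles in degrees, forces in N, time in s.
With the tool pointing down it reaches from about 0.425 to 0.875 m from the base axis. Payload 4.7 kg.
Tool frame: the origin (TCP) lies on the mounting face of the last link; the fingertips stand 182 mm ahead of it and the grasp point (between the pads) lies env.grip_depth ahead of it (env.grip_depth is the distance from the TCP to the grasp point, in m); x points along the fingers, y is the direction in which the jaws open and shut, and the axes are right-handed (so a half turn about x gives the same grasp; the last joint's range is limited). The gripper opens to 87 mm and grips with 3 to 60 N. Pads are 19 mm wide; open, the fingers measure 117 mm over their backs; the gripper's body (75 mm by 190 mm) begins 51 mm behind the grasp point.
Start: joints at [64.349, 18.392, -4.016, 83.108, 1.295, 78.541, -3.26], TCP at [0.29, -0.582, 0.405] pointing down, gripper open.
Joint ranges: [-163.93, 163.93], [-17.29, 119.83], [-79.2, 71.16], [3.27, 140.29], [-89.18, 269.18], [5.43, 117.66], [-154.24, 154.24]. Speed limits (degrees/s): [147.25, 147.25, 180, 180, 180, 180, 180].

## Interface

Orientations are given as [roll, pitch, yaw] about the fixed x, y, z axes, in that order (R = Rz(yaw) Ry(pitch) Rx(roll)).
In Python, from cell import sensors, viewer, env gives the robot as it stands.
- The arm moves only by the tool carry_out, never from a script. Its argument "moves" is a list of rows, each a list of 4 numbers: the shift along the world's x, y, z in cm, then the turn about the world's z in rad. In form: [[tx, ty, tz, spin], ...]. A call has 1 to 12 rows; each row shifts and turns the pose as measured when the row begins; what a row does not reach is not made up. A row lasts 1/10 s, in which the tool goes at most 50 mm and 8.59 degrees, less where a joint would pass 70% of its speed; a pose out of reach is approached as far as the arm can. A call with a gripper value outside its range is refused whole. "hand" is the finger opening in cm, from 0 to 8.7, set as the call begins (left out, the last holds). The fingers move at their own pace and stop on an object; "force" is the grip in N (left out, the last holds). Time passes only in rows, so rows that do not move let the fingers close. It gives the time, the measured TCP pose, the force and the opening at its end, in the units of the state.
- sensors.get_obs(): the state, without advancing time (a new reading comes with each control period).
- viewer.read_camera(name): name is "side" or "top"; returns the picture (420x560x3 uint8, red, green, blue); there is no depth.
- viewer.camera_model(name): a dict with "K" (3x3 intrinsics, pixels), "extrinsics" (4x4, takes a point from world to camera coordinates). Camera axes: x right, y down, z forward; pixel columns grow to the right and rows downward; lengths in m; the calibration is good to about 2 mm. A picture is of the moment at which its call begins. camera_model takes no time and is no camera call.
- env.sign_off(): hands the job in, once; it reports no verdict.
The state is a dict: "time_s": time; "qpos": joint angles; "joint_velocities": joint speeds; "effort": joint torques, N m; "tool_pos": TCP position; "tool_rot": TCP orientation; "force": force on the tool from outside, world axes, zero at the start; "wrist_torque": the same for the moment, N m; "grip_width": finger opening in m.
Only numpy, scipy, OpenCV 4.12 (cv2) and the standard library are available. Lean on these libraries where they do the work, as an engineer would, in place of code of your own. Each camera call takes 0.05 s, during which the arm holds its last target. There are 200 camera calls.

## Task

Pick up the tape measure from the small carton and hook its end over the plain end of the white shelf board. Keeping it hooked, draw the case back straight along the top of the board until the front of the case, where the blade comes out, is at the black line; set it down there and press the lock button on top of the case fully down, then leave it.

Things in the scene. Friction and masses are not known exactly. Their poses are not given: they have to be found in the camera images.
- tape_center (a point): The tape measure: upright black case 75 mm long, 36 wide, 62 high, 0.5 kg, grey disc on each side, standing on a small carton 30 mm high. Point: centre of the case, 31 mm above its underside. x points to its front face, 37.5 mm ahead, where the steel blade (24 mm wide, 2 mm above the underside) comes out; z up. Take it across its 36 mm width (y).
- tape_hook (a point): The hook at the blade's end: a steel lip 24 mm wide, 2 mm thick, hanging down to 12 mm below the underside of the case. The point lies on the lip's inner face (towards the case), 10.5 mm below the underside; with the blade fully in it is 57.5 mm ahead of the centre of the case. Axes as for the case.
- blade (a joint): How far the blade is drawn out (m): 0 fully in, at most 0.16. A spring draws it in with 1.2 N at 0, rising by 3 N per metre. The case's weight keeps it standing on the board against that spring when it is let go.
- lock (a joint): Travel (m) of the grey lock button, 18 x 22 mm, on top of the case: 0 up, about 0.005 fully down. It slides straight down, needs 4 to 6 N, stays where left and brakes the blade. Its centre is 14 mm ahead (x) of the centre of the case; its top, when up, is 39 mm above that centre, 8 mm proud of the case's fixed top.
- board_edge (a point): The shelf board: white, fixed, flat on the counter, 360 mm long, 150 wide, 25 thick. Point: middle of the upper edge of its plain end, the one to hook, level with the board's top. x points level out of the board, away from it along its length; z up. The other end has an upstand 30 mm high with a small bottle 75 mm high in front of it.
- line: The black line across the board's top, 5 mm wide, square to the board's length and 110 to 160 mm from the plain end. This point is its middle, on the top of the board; x points towards the plain end.
There are look-alikes about, which are no part of the job. What is shaped like the part that bears tape_center but green or purple is not meant.

How it is judged (in metres and radians):
On the way:
1. the hook is over the plain end of the board and the blade is drawn out at least 30 mm by backing away (x of tape_hook in the frame of board_edge between -0.006 and 0.01 m and z of tape_hook in the frame of board_edge below -0.002 m and value of joint blade above 0.03 m and value of joint lock below 0.002 m), for 0.1 s.
At the end, for the whole second after the job is handed in: The hook is still over the board's plain end (within 10 mm of its face and below its top), the case stands upright on the board, straight along it within 11 degrees, with its front within 15 mm of the line; the lock button is down (3.5 mm or more) and all is at rest (x of tape_hook in the frame of board_edge between -0.006 and 0.01 m and z of tape_hook in the frame of board_edge below -0.002 m and x of tape_center in the frame of line between -0.0525 and -0.0225 m and z of tape_center in the frame of board_edge between 0.026 and 0.036 m and angle between the x axis of tape_center and the x axis of board_edge, either way round below 0.2 rad and angle between tape_center's own z axis and vertical below 0.12 rad and value of joint lock above 0.0035 m and linear speed of tape below 0.02 m/s); the robot touches nothing.
It also fails if it takes over 48 s, if anything falls off the work surface, if the arm or the gripper's body presses on something with over 40 N, if the wrist force passes 120 N, or if a joint passes its speed limit or range.

## Working session

There is one attempt and no reset: what is moved stays moved. The work goes in short steps, Python scripts to look and compute and a tool call to move; the robot and the scene stay as the last step left them, time stands still between calls to the robot, and variables do not carry over. Pictures are saved under pics/ and viewed, about 8 in all and at most 12, crops included, and the job is handed in when it is done.

Besides the shell and the picture viewer there is one more tool, called after "Emit:" as name(argument=value, ...), one argument or row to a line, values as JSON. carry_out: Moves the arm, as the interface text tells. Its arguments: {"type":"object","properties":{"moves":{"type":"array"},"hand":{"type":"number"},"force":{"type":"number"}},"required":["moves"]}

```bash
mkdir -p pics
python3 - <<'E'
from cell import sensors, viewer, env
import cv2,numpy as np
for n in("top","side"):
    im=viewer.read_camera(n); cv2.imwrite(f"pics/{n}0.png",im[:,:,::-1])
    m=viewer.camera_model(n); print(n,np.round(m["K"],1).tolist(),np.round(m["extrinsics"],4).tolist())
o=sensors.get_obs(); print(o["tool_pos"],o["tool_rot"],o["grip_width"],env.grip_depth,o["time_s"],o["force"])
E
```

```text
top [[457.6, 0.0, 275.7], [0.0, 457.6, 200.9], [0.0, 0.0, 1.0]] [[-0.0178, -0.9998, -0.0053, -0.0444], [-0.9986, 0.018, -0.0506, 0.462], [0.0506, 0.0044, -0.9987, 1.0325], [0.0, 0.0, 0.0, 1.0]]
side [[438.7, 0.0, 282.7], [0.0, 438.7, 205.7], [0.0, 0.0, 1.0]] [[-0.8204, -0.5715, 0.019, 0.3495], [-0.4192, 0.5784, -0.6998, 0.2743], [0.389, -0.5821, -0.7141, 0.7863], [0.0, 0.0, 0.0, 1.0]]
[ 0.28951501 -0.58175886  0.40379085] [-86.79223228  89.90298315 119.66872188] 0.08706657816686808 0.1635 0.1 [ 0.05983494 -0.12479457  0.33715479]
```

View pics/top0.png

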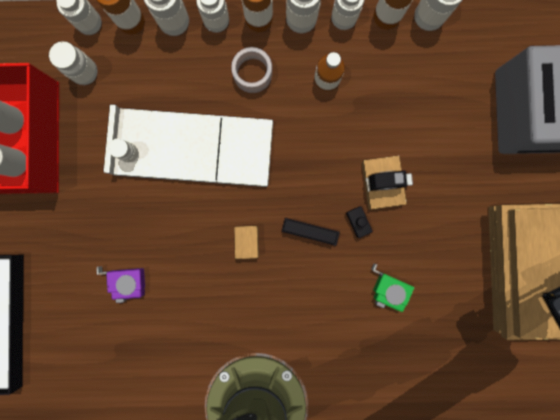

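View pics/side0.png

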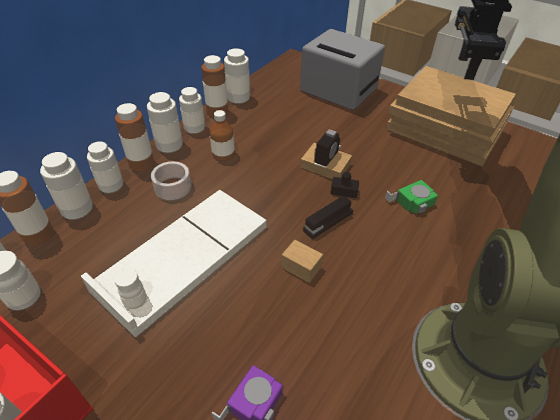

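The top view shows the board's plain end on the right (corners about (272,118) and (268,186)) and the line near column 219. The tape is on the carton at about (390,180), with its front probably to the right. I'll zoom in on both.

```bash
cat > h.py <<'E'
import numpy as np, cv2
from cell import sensors, viewer, env
def ray(n,u,v,z):
    m=viewer.camera_model(n);K=np.array(m["K"]);T=np.array(m["extrinsics"]);R=T[:3,:3];c=-R.T@T[:3,3]
    d=R.T@np.linalg.inv(K)@[u,v,1]; return c+d*(z-c[2])/d[2]
def proj(n,p):
    m=viewer.camera_model(n);T=np.array(m["extrinsics"]);q=np.array(m["K"])@(T[:3,:3]@np.array(p)+T[:3,3]);return q[:2]/q[2]
def crop(im,u0,v0,w,h,s): return cv2.resize(im[v0:v0+h,u0:u0+w],None,fx=s,fy=s,interpolation=cv2.INTER_CUBIC)
E
python3 - <<'E'
import cv2,numpy as np
from h import crop
t=cv2.imread("pics/top0.png");s=cv2.imread("pics/side0.png")
a=crop(t,355,145,66,74,6);b=crop(s,290,120,66,74,6)
cv2.imwrite("pics/c0.png",np.hstack([a,b]))
g=cv2.cvtColor(t,cv2.COLOR_BGR2GRAY)
# board contour
for nm,th in (("b",150),):
    m=((g>th)).astype(np.uint8); m[:100]=0;m[195:]=0;m[:,:95]=0;m[:,285:]=0
    m=cv2.morphologyEx(m,cv2.MORPH_CLOSE,np.ones((9,9)))
    c=max(cv2.findContours(m,0,2)[0],key=cv2.contourArea); print(cv2.approxPolyDP(c,4,True)[:,0].tolist(), cv2.minAreaRect(c))
for v in (122,130,140,150,160,170,178): 
    r=g[v,205:285].astype(int); d=np.abs(np.diff(r[45:])); i=r[:30].clip(0,255); w=(i.max()-i).clip(20)-20
    print(v,205+round((w*np.arange(30)).sum()/w.sum(),2), 250.5+np.argmax(d))
E
```

```text
[[110, 105], [105, 172], [267, 184], [271, 120]] ((188.12954711914062, 146.1916046142578), (164.32656860351562, 68.53068542480469), 5.22819185256958)
122 220.37 272.5
130 219.93 271.5
140 219.05 270.5
150 218.17 270.5
160 217.25 269.5
170 216.46 268.5
178 215.91 267.5
```

View pics/c0.png

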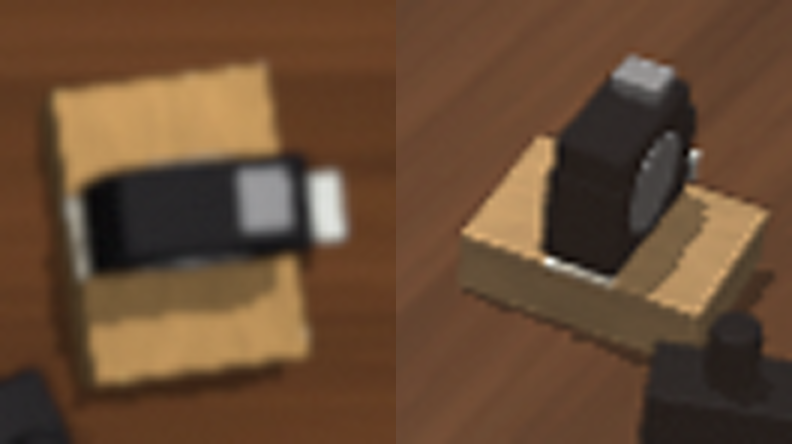

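Zoomed, the tape faces right, like the board's plain end. The button is at about (398.5,178) in top and (331,132) in side. The blade tip is near (412,179). Next I'll fit its pose and the board's.

```bash
cat > fit.py <<'E'
from h import *
from scipy.optimize import minimize
def pose(x,y,z,yaw): 
    c,s=np.cos(yaw),np.sin(yaw); return np.array([[c,-s,0],[s,c,0],[0,0,1]]),np.array([x,y,z])
prof=np.array([[-37.5,-31],[37.5,-31],[37.5,22],[30,31],[-22,31],[-37.5,15]])/1000
case=np.array([[a,s*.018,b] for a,b in prof for s in(-1,1)])
def mask(im,x,y,w,h):
    m=np.zeros(im.shape[:2],np.uint8); m[y:y+h,x:x+w]=(im[y:y+h,x:x+w].max(2)<62); return m
def fit(masks,z,x0):
    S=8
    def cost(p):
        R,t=pose(p[0]/100,p[1]/100,z,p[2]/10); e=0
        for n,m in masks.items():
            q=np.array([proj(n,R@v+t) for v in case]); h=cv2.convexHull(q.astype(np.float32))
            H=np.zeros((m.shape[0],m.shape[1]),np.uint8)
            u0,v0=[int(k) for k in q.mean(0)-45]
            big=np.zeros((90*S,90*S),np.uint8); cv2.fillConvexPoly(big,np.round((h[:,0]-[u0,v0]+.5)*S).astype(int),255)
            H=cv2.resize(big,(90,90),interpolation=cv2.INTER_AREA)/255.
            e+=np.abs(H-m[v0:v0+90,u0:u0+90]).sum()
        return e
    r=minimize(cost,[x0[0]*100,x0[1]*100,x0[2]*10],method="Nelder-Mead",options=dict(initial_simplex=np.array([x0[0]*100,x0[1]*100,x0[2]*10])+np.array([[0,0,0],[1,0,0],[0,1,0],[0,0,1]])))
    return r.x/[100,100,10],r.fun
E
python3 - <<'E'
from fit import *
t=cv2.imread("pics/top0.png");s=cv2.imread("pics/side0.png")
mt=mask(t,366,165,42,28);ms=mask(s,310,128,34,40)
print(mt.sum(),ms.sum())
bt=ray("top",398.5,178,.1);bs=ray("side",331,132,.1);print("button",bt,bs)
print("bladeend",ray("top",412.3,179.2,.032))
x0=(bt[0],bt[1]+.014,-1.57)
for d in({"top":mt},{"side":ms},{"top":mt,"side":ms}):
    p,f=fit(d,.061,x0);print(p[:2],np.degrees(p[2]),f)
print("button pred",p[:2]+.014*np.array([np.cos(p[2]),np.sin(p[2])]))
v=np.array([122,130,140,150,160,170,178])
for z0,u in(("end",[272.5,271.5,270.5,270.5,269.5,268.5,267.5]),("line",[220.37,219.93,219.05,218.17,217.25,216.46,215.91])):
    a=np.polyfit(v,u,1); P=[ray("top",np.polyval(a,w),w,.025) for w in(119,185)]
    print(z0,np.round(P,4).tolist(),"dir",np.degrees(np.arctan2(P[1][1]-P[0][1],P[1][0]-P[0][0])))
print([ray("top",u,w,.025).round(4).tolist() for u,w in((271.5,119.5),(267.5,184.5))])
E
```

```text
464 494
button [ 0.49997051 -0.31055571  0.1       ] [ 0.49739399 -0.30855888  0.1       ]
bladeend [ 0.50324244 -0.35936695  0.032     ]
[ 0.49883431 -0.29895277] -80.92553199761569 264.26666666666665
[ 0.49777276 -0.29849137] -81.3188927126194 192.8549019607843Traceback (most recent call last):
  File "<stdin>", line 9, in <module>
  File "fit.py", line 21, in fit
    r=minimize(cost,[x0[0]*100,x0[1]*100,x0[2]*10],method="Nelder-Mead",options=dict(initial_simplex=np.array([x0[0]*100,x0[1]*100,x0[2]*10])+np.array([[0,0,0],[1,0,0],[0,1,0],[0,0,1]])))
    res = _minimize_neldermead(fun, x0, args, callback, bounds=bounds,
                               **options)
    fxr = func(xr)
    fx = function(np.copy(x), *(wrapper_args + args))
  File "fit.py", line 14, in cost
    q=np.array([proj(n,R@v+t) for v in case]); h=cv2.convexHull(q.astype(np.float32))
                ~~~~^^^^^^^^^
  File "h.py", line 7, in proj
    m=viewer.camera_model(n);T=np.array(m["extrinsics"]);q=np.array(m["K"])@(T[:3,:3]@np.array(p)+T[:3,3]);return q[:2]/q[2]
ValueError: time passes only in moves, steps and waits
```

```bash
python3 - <<'E'
s=open("h.py").read().replace("def ray","CM={n:viewer.camera_model(n) for n in('top','side')}\ndef ray",1).replace("m=viewer.camera_model(n)","m=CM[n]")
open("h.py","w").write(s)
s=open("fit.py").read().replace("<62); return m","<62)\n    c=max(cv2.findContours(m,0,2)[0],key=cv2.contourArea); m[:]=0; cv2.fillConvexPoly(m,cv2.convexHull(c),1); return m")
open("fit.py","w").write(s)
E
timeout 200 python3 - <<'E'
from fit import *
t=cv2.imread("pics/top0.png");s=cv2.imread("pics/side0.png")
mt=mask(t,366,165,42,28);ms=mask(s,310,128,34,40)
print(mt.sum(),ms.sum(),cv2.boundingRect(mt),cv2.boundingRect(ms))
x0=(.499,-.297,-1.5)
for d in({"top":mt},{"side":ms},{"top":mt,"side":ms}):
    p,f=fit(d,.061,x0);print(p[:2],np.degrees(p[2]),f)
print("button pred",p[:2]+.014*np.array([np.cos(p[2]),np.sin(p[2])]))
v=np.array([122,130,140,150,160,170,178])
for z0,u in(("end",[272.5,271.5,270.5,270.5,269.5,268.5,267.5]),("line",[220.37,219.93,219.05,218.17,217.25,216.46,215.91])):
    a=np.polyfit(v,u,1); P=[ray("top",np.polyval(a,w),w,.025) for w in(119,185)]
    print(z0,np.round(P,4).tolist(),"dir",np.degrees(np.arctan2(P[1][1]-P[0][1],P[1][0]-P[0][0])))
# board long edges in top
g=cv2.cvtColor(t,cv2.COLOR_BGR2GRAY).astype(int)
for lo,hi in((100,125),(170,192)):
    us=np.arange(150,262,8); vs=[lo+.5+np.argmax(np.abs(np.diff(g[lo:hi,k]))) for k in us]; a=np.polyfit(us,vs,1)
    P=[ray("top",k,np.polyval(a,k),.025) for k in(150,260)];d=P[1]-P[0];print(np.round(P,4).tolist(),np.degrees(np.arctan2(d[1],d[0])))
E
```

```text
633 621 (369, 171, 38, 20) (315, 133, 25, 33)
[ 0.49783769 -0.29641401] -82.92373099977743 98.89803921568628
[ 0.49751031 -0.29744114] -81.95880716235155 76.7843137254902
[ 0.49772806 -0.29759937] -82.7761530773232 180.08235294117648
button pred [ 0.49948851 -0.31148824]
end [[0.647, -0.049, 0.025], [0.4967, -0.0342, 0.025]] dir 174.37272101421803
line [[0.6492, 0.069, 0.025], [0.4989, 0.0831, 0.025]] dir 174.64656530216976
[[0.6726, 0.23, 0.025], [0.6492, -0.0203, 0.025]] -95.32742801797626
[[0.5205, 0.2306, 0.025], [0.4965, -0.0179, 0.025]] -95.53382997190353
```

```bash
cat >> h.py <<'E'
from scipy.spatial.transform import Rotation as Ro
def st():
    o=sensors.get_obs(); R=Ro.from_euler("xyz",o["tool_rot"],degrees=True).as_matrix()
    g=o["tool_pos"]+R[:,0]*env.grip_depth
    print("t",o["time_s"],"tcp",o["tool_pos"].round(4),"grasp",g.round(4),"x",R[:,0].round(3),"yang",round(np.degrees(np.arctan2(R[1,1],R[0,1])),2),"w",o["grip_width"],"F",np.round(o["force"],2)); return o,R,g
E
python3 -c "
from h import *
st()"
```

```text
t 0.1 tcp [ 0.2895 -0.5818  0.4038] grasp [ 0.2894 -0.5815  0.2403] x [-0.001  0.001 -1.   ] yang -63.54 w 0.08706657816686808 F [ 0.06 -0.12  0.34]
```

Emit:
carry_out(
  moves=[
    [2.6,3.5,0,0],
    [2.6,3.5,0,0],
    [2.6,3.5,0,0],
    [2.6,3.5,0,0],
    [2.6,3.5,0,0],
    [2.6,3.5,0,0],
    [2.6,3.5,0,0],
    [2.6,3.5,0,0],
    [0,0,0,0],
    [0,0,0,0],
  ],
  hand=8.7,
)

```text
time_s: 1.1
tool_pos: [0.499, -0.289, 0.398]
tool_rot: [-64.0, 89.4, 142.2]
force: [-0.8, -1.0, 0.1]
grip_width: 0.0871
```

```bash
python3 -c "
from h import *
st()"
```

```text
t 1.1 tcp [ 0.499 -0.289  0.398] grasp [ 0.4976 -0.2879  0.2345] x [-0.009  0.007 -1.   ] yang -63.79 w 0.0870899622879233 F [-0.77 -1.03  0.1 ]
```

Emit:
carry_out(
  moves=[
    [0,-0.1,0,0.14],
    [0,-0.1,0,0.14],
    [0,-0.1,-1,0.14],
    [0,-0.1,-1,0.14],
    [0,-0.1,-1,0.14],
    [0,-0.1,-1,0.14],
    [0,-0.1,0,0.14],
    [0,-0.1,0,0.14],
    [0,0,0,0.1],
    [0,0,0,0],
    [0,0,0,0],
  ],
)

```text
time_s: 2.2
tool_pos: [0.4896, -0.3108, 0.3522]
tool_rot: [-74.9, 88.9, -157.3]
force: [-0.4, 0.2, 0.5]
grip_width: 0.0866
```

```bash
python3 -c "
from h import *
st()
for n in('top','side'):
    im=viewer.read_camera(n)[:,:,::-1]; cv2.imwrite(f'pics/{n}1.png',im)
a=crop(cv2.imread('pics/top1.png'),330,120,100,100,4);b=crop(cv2.imread('pics/side1.png'),270,80,100,100,4);cv2.imwrite('pics/c1.png',np.hstack([a,b]))"
```

```text
t 2.2 tcp [ 0.4896 -0.3108  0.3522] grasp [ 0.4868 -0.312   0.1887] x [-0.017 -0.007 -1.   ] yang 7.6 w 0.086588979262067 F [-0.36  0.22  0.49]
```

View pics/c1.png

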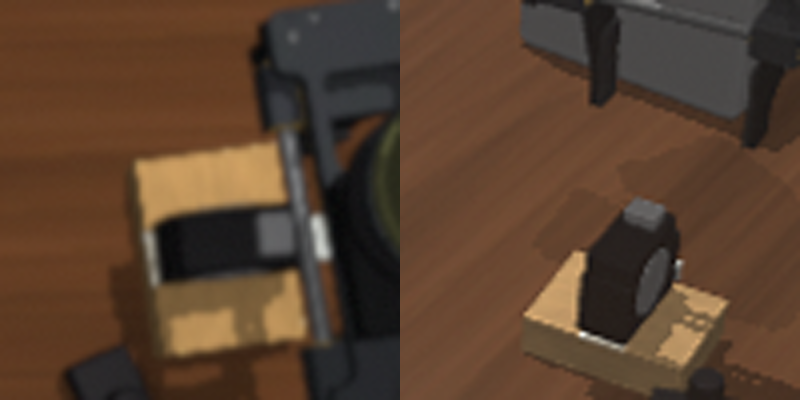

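The crop shows the gripper above and in front of the case, jaws across its width, and the carton undisturbed. The arm drifts a little as it turns, so I'll descend in stages.

Emit:
carry_out(
  moves=[
    [0.3,0.4,0,0],
    [0.3,0.4,0,0],
    [0.3,0.4,0,0],
    [0.3,0.3,0,0],
    [0,0,-1.5,0],
    [0,0,-1.5,0],
    [0,0,-1.5,0],
    [0,0,-1,0],
    [0,0,0,0],
    [0,0,0,0],
  ],
)

```text
time_s: 3.3
tool_pos: [0.5023, -0.2927, 0.2905]
tool_rot: [-82.7, 88.8, -165.1]
force: [-0.3, -0.3, 0.6]
grip_width: 0.0871
```

```bash
python3 -c "
from h import *
st()"
```

```text
t 3.3 tcp [ 0.5023 -0.2927  0.2905] grasp [ 0.4991 -0.2936  0.127 ] x [-0.02  -0.005 -1.   ] yang 7.6 w 0.08713599118600608 F [-0.32 -0.33  0.57]
```

Emit:
carry_out(
  moves=[
    [0,-0.2,-1,0],
    [0,-0.2,-1,0],
    [0,0,-1,0],
    [0,0,-1,0],
    [0,0,-0.8,0],
    [0,0,-0.6,0],
    [0,0,-0.4,0],
    [0,0,0,0],
  ],
)

```text
time_s: 4.1
tool_pos: [0.5023, -0.2976, 0.2278]
tool_rot: [-80.1, 88.9, -162.5]
force: [-0.7, 0.1, 0.3]
grip_width: 0.0872
```

```bash
python3 -c "
from h import *
st()"
```

```text
t 4.1 tcp [ 0.5023 -0.2976  0.2278] grasp [ 0.4992 -0.2985  0.0644] x [-0.019 -0.006 -1.   ] yang 7.55 w 0.08722247852998824 F [-0.69  0.08  0.27]
```

Close with a moderate grip.

Emit:
carry_out(
  moves=[
    [0,0,0,0],
    [0,0,0,0],
    [0,0,0,0],
    [0,0,0,0],
    [0,0,0,0],
    [0,0,0,0],
    [0,0,0,0],
    [0,0,0,0],
  ],
  hand=2.5,
  force=30,
)

```text
time_s: 4.9
tool_pos: [0.5026, -0.298, 0.2297]
tool_rot: [-72.7, 88.9, -155.2]
force: [-1.3, 0.6, 1.5]
grip_width: 0.0363
```

Emit:
carry_out(
  moves=[
    [0,0,0.5,0],
    [0,0,1,0],
    [0,0,1,0],
    [0,0,1,0],
    [0,0,1,0],
    [0,0,1,0],
    [0,0,1,0],
    [0,0,0,0],
    [0,0,0,0],
  ],
)

```text
time_s: 5.8
tool_pos: [0.5013, -0.2967, 0.2981]
tool_rot: [-84.0, 88.8, -166.4]
force: [-0.4, 0.1, -6.5]
grip_width: 0.0359
```

```bash
python3 -c "
from h import *
st()
for n in('top','side'):
    im=viewer.read_camera(n)[:,:,::-1]; cv2.imwrite(f'pics/{n}2.png',im)
a=crop(cv2.imread('pics/top2.png'),330,120,100,100,4);b=crop(cv2.imread('pics/side2.png'),270,70,100,100,4);cv2.imwrite('pics/c2.png',np.hstack([a,b]))"
```

```text
t 5.8 tcp [ 0.5013 -0.2967  0.2981] grasp [ 0.498  -0.2975  0.1347] x [-0.02  -0.005 -1.   ] yang 7.57 w 0.03590151824242641 F [-0.41  0.09 -6.52]
```

View pics/c2.png

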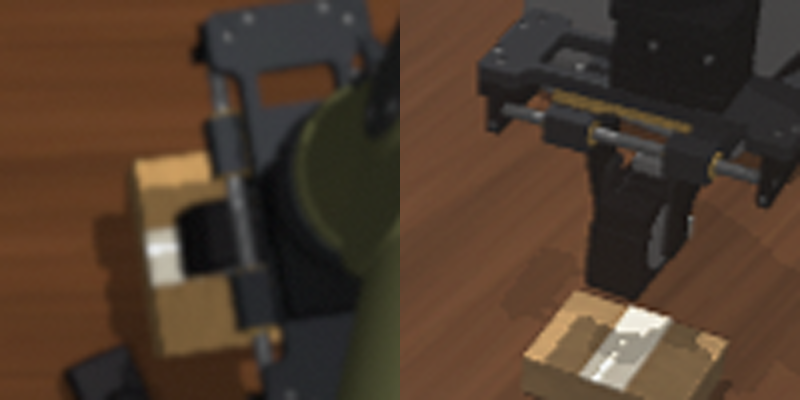

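The case is held (width 36 mm) and the carton was left in place. Now carry it over the board end and turn it in line with the board.

Emit:
carry_out(
  moves=[
    [0.8,2.8,0,-0.023],
    [0.8,2.8,0,-0.023],
    [0.8,2.8,0,-0.023],
    [0.8,2.8,0,-0.023],
    [0.8,2.8,0,-0.023],
    [0.8,2.8,0,-0.023],
    [0.8,2.8,0,-0.023],
    [0.8,2.8,0,-0.023],
    [0.8,2.8,0,-0.023],
    [0.6,2,0,-0.023],
    [0,0,0,0],
    [0,0,0,0],
  ],
)

```text
time_s: 7.1
tool_pos: [0.5766, -0.0155, 0.2901]
tool_rot: [-91.6, 88.1, 172.0]
force: [-0.8, -0.6, -6.0]
grip_width: 0.0361
```

```bash
cat >> h.py <<'E'
E0=np.array([.5719,-.0416,.025]);A=np.radians(-95.5);EX=np.array([np.cos(A),np.sin(A),0]);EY=np.array([-EX[1],EX[0],0])
def bf(p): d=np.array(p)-E0; return np.round([d@EX*1000,d@EY*1000,d[2]*1000],1)
E
python3 -c "
from h import *
o,R,g=st(); print(bf(g))
for n in('top','side'):
    im=viewer.read_camera(n)[:,:,::-1]; cv2.imwrite(f'pics/{n}3.png',im)
a=crop(cv2.imread('pics/top3.png'),205,90,100,100,4);b=crop(cv2.imread('pics/side3.png'),160,130,100,100,4);cv2.imwrite('pics/c3.png',np.hstack([a,b]))"
```

```text
t 7.1 tcp [ 0.5766 -0.0155  0.2901] grasp [ 0.5712 -0.0148  0.1267] x [-0.033  0.005 -0.999] yang -6.38 w 0.03614167491003766 F [-0.81 -0.6  -6.  ]
[-26.7  -3.2 101.7]
```

View pics/c3.png

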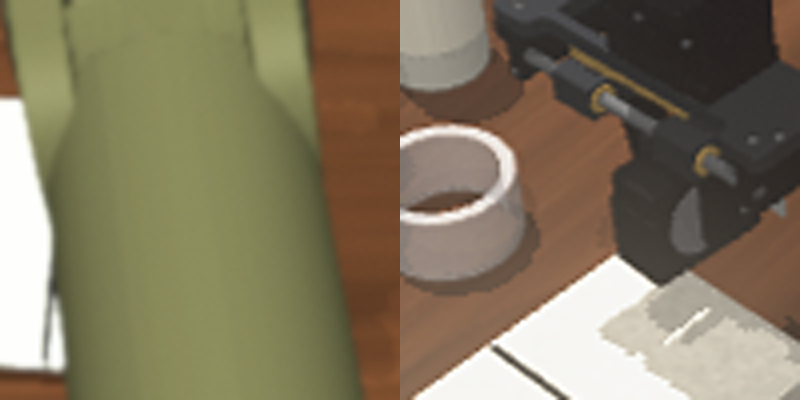

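```bash
python3 -c "
from h import *
R=Ro.from_euler('xyz',[-91.6,88.1,172.0],degrees=True).as_matrix()
g=np.array([.5712,-.0148,.1267]);c=g+R[:,0]*.005
for s in(-1,1):print(proj('side',c+s*.018*R[:,1]), bf(c+s*.018*R[:,1]))
d=R[:,1]*-.018
q=c+d
print(bf(ray('side',232.5,185,q[2])),bf(q))
# front blade corner seen in top? bottom rear corner
tx=-np.cross(R[:,0],R[:,1]); tx=tx if tx@EX>0 else -tx
for n,o in(('rearbot',(-.0375,.031)),('frontbot',(.0375,.031)),('hook',(.0575,.043))):
  for s in(-1,1):print(n,s,(proj('side',c+tx*o[0]+R[:,0]*o[1]+s*(.018 if n!='hook' else .012)*R[:,1])-[160,130])*4+[400,0])
"
```

```text
[237.66679941 181.5845435 ] [-26.9 -21.4  97.3]
[225.83962199 174.32423506] [-26.3  14.6  96.1]
[-41.5 -20.8  97.3] [-26.9 -21.4  97.3]
rearbot -1 [664.27885082 286.27864715]
rearbot 1 [617.89177351 255.8321485 ]
frontbot -1 [763.82176685 214.90560675]
frontbot 1 [717.60018799 186.95125429]
hook -1 [782.22171827 208.48192914]
hook 1 [751.69919084 190.22289262]
```

The predicted rear-bottom corners (664,286) and (618,256) and hook (782,208) match the picture to about 1 mm, so the offset in the hand is known. Shift over, then lower.

Emit:
carry_out(
  moves=[
    [0.15,0.5,0,0.005],
    [0.15,0.5,0,0.005],
    [0.1,0.5,0,0.005],
    [0.1,0.35,0,0],
    [0,0,-1,0],
    [0,0,-1,0],
    [0,0,-1,0],
    [0,0,-0.8,0],
    [0,0,0,0],
    [0,0,0,0],
  ],
)

```text
time_s: 8.2
tool_pos: [0.5809, -0.0003, 0.2471]
tool_rot: [-88.8, 87.9, 175.3]
force: [-0.5, 1.0, -4.8]
grip_width: 0.0363
```

```bash
python3 -c "
from h import *
o,R,g=st(); print(bf(g))"
```

```text
t 8.2 tcp [ 5.809e-01 -3.000e-04  2.471e-01] grasp [5.75e-01 2.00e-04 8.37e-02] x [-0.036  0.003 -0.999] yang -5.86 w 0.036310543145502104 F [-0.54  0.99 -4.85]
[-41.9  -0.9  58.7]
```

Emit:
carry_out(
  moves=[
    [0,0.1,-0.6,0],
    [0,0.1,-0.5,0],
    [0,0.1,-0.4,0],
    [0,0,-0.3,0],
    [0,0,-0.1,0],
    [0,0,0,0],
  ],
)

```text
time_s: 8.8
tool_pos: [0.5814, 0.0029, 0.2272]
tool_rot: [-88.9, 88.0, 175.2]
force: [0.2, -0.6, -6.4]
grip_width: 0.0359
```

```bash
python3 -c "
from h import *
o,R,g=st(); print(bf(g))
im=viewer.read_camera('side')[:,:,::-1]; cv2.imwrite('pics/c4.png',crop(im,190,150,100,75,8))"
```

```text
t 8.8 tcp [0.5814 0.0029 0.2272] grasp [0.5758 0.0034 0.0638] x [-0.035  0.003 -0.999] yang -5.88 w 0.03590849332215096 F [ 0.16 -0.61 -6.36]
[-45.1  -0.5  38.8]
```

View pics/c4.png

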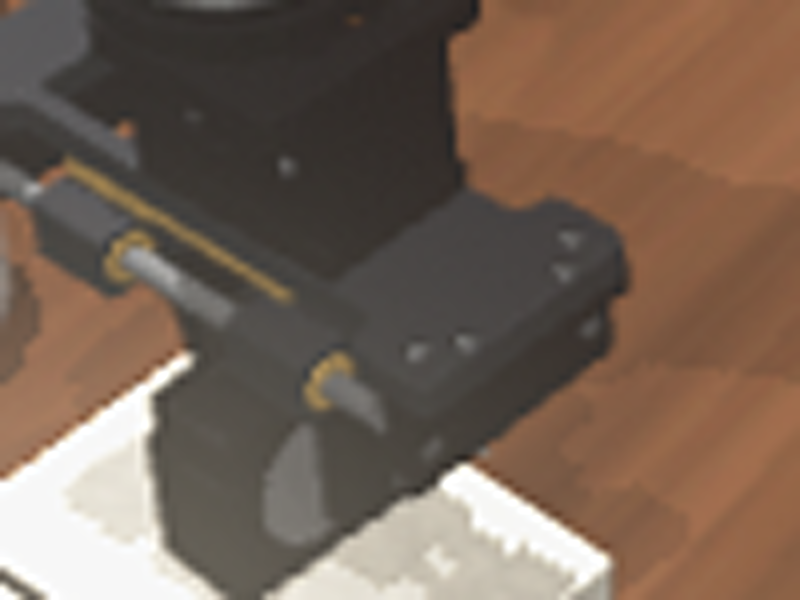

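The case sits just above the board, with its rear bottom corner near crop (230,595); the gripper hides the hook. Lower slightly and begin drawing back.

Emit:
carry_out(
  moves=[
    [0,0,-0.15,0],
    [0,0.5,0,0],
    [0.05,0.5,0,0],
    [0.05,0.5,0,0],
    [0.05,0.5,0,0],
    [0.05,0.5,0,0],
    [0.05,0.7,0,0],
    [0.1,0.8,0,0],
    [0.1,0.8,0,0],
    [0.1,0.8,0,0],
    [0,0,0,0],
  ],
)

```text
time_s: 9.95
tool_pos: [0.5881, 0.0634, 0.2266]
tool_rot: [-86.1, 88.2, 178.1]
force: [0.7, -1.0, -5.0]
grip_width: 0.036
```

```bash
python3 -c "
from h import *
o,R,g=st(); print(bf(g))
im=viewer.read_camera('side')[:,:,::-1]; cv2.imwrite('pics/c5.png',crop(im,170,150,110,80,7))"
```

```text
t 9.95 tcp [0.5881 0.0634 0.2266] grasp [0.583  0.0636 0.0632] x [-0.031  0.001 -1.   ] yang -5.83 w 0.03600425686418262 F [ 0.66 -1.04 -4.97]
[-105.8    0.9   38.2]
```

View pics/c5.png

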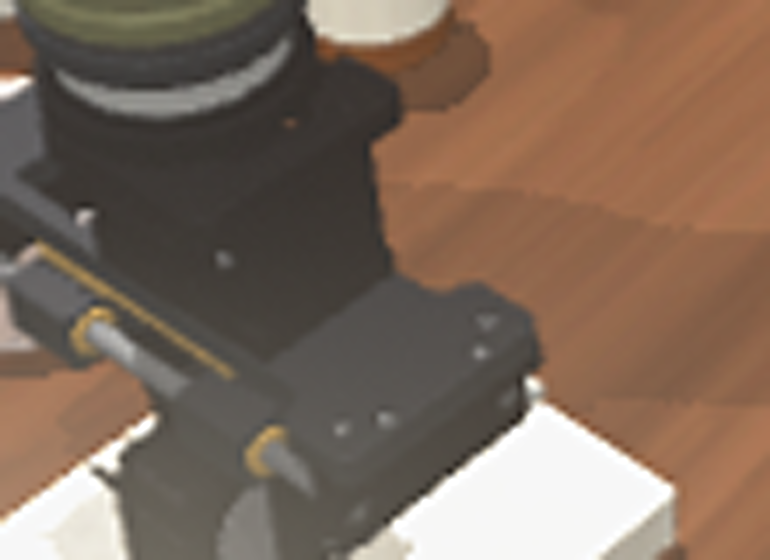

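Emit:
carry_out(
  moves=[
    [0.05,0.8,0,0],
    [0.05,0.8,0,0],
    [0.05,0.8,0,0],
    [0.05,0.8,0,0],
    [0.05,0.6,0,0],
    [0,0.4,0,0],
    [0,0.2,0,0],
    [0,0,0,0],
    [0,0,0,0],
  ],
)

```text
time_s: 10.9
tool_pos: [0.5911, 0.1096, 0.2267]
tool_rot: [-81.6, 88.2, -177.5]
force: [0.9, -1.9, -5.7]
grip_width: 0.0362
```

```bash
python3 -c "
from h import *
o,R,g=st(); print(bf(g)); print('E0',(proj('side',E0)-[150,150])*7,proj('top',E0))
im=viewer.read_camera('side')[:,:,::-1]; cv2.imwrite('pics/c6.png',crop(im,150,150,110,80,7))"
```

```text
t 10.9 tcp [0.5911 0.1096 0.2267] grasp [0.586  0.1094 0.0633] x [-0.031 -0.001 -1.   ] yang -5.88 w 0.036173189653628625 F [ 0.93 -1.88 -5.74]
[-151.6   -0.4   38.3]
E0 [640.48114395 368.39002071] [269.93471729 151.86417747]
```

View pics/c6.png

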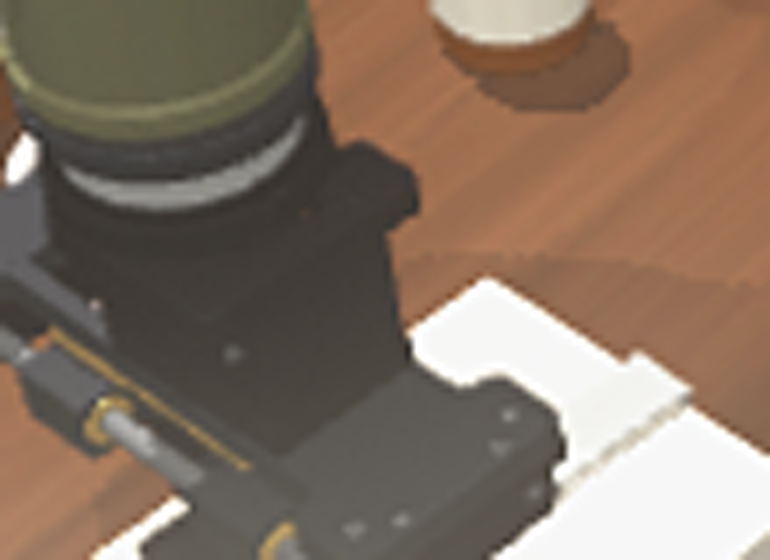

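The blade now stretches from the case to the board end, its tip at crop (640,350)–(690,395), right at the plain end, and there is a y pull of −1.9 N. So it is hooked and drawn out about 95 mm. Set it down.

Emit:
carry_out(
  moves=[
    [0,0.2,-0.1,0],
    [0,0.1,-0.1,0],
    [0,0,-0.1,0],
    [0,0,0,0],
  ],
)

```text
time_s: 11.35
tool_pos: [0.5912, 0.1116, 0.2249]
tool_rot: [-79.4, 88.2, -175.4]
force: [-0.7, -0.2, -6.5]
grip_width: 0.0362
```

```bash
python3 -c "
from h import *
o,R,g=st(); print(bf(g))"
```

```text
t 11.35 tcp [0.5912 0.1116 0.2249] grasp [0.5861 0.1112 0.0615] x [-0.031 -0.003 -1.   ] yang -6.02 w 0.03623637569454164 F [-0.72 -0.25 -6.54]
[-153.5   -0.5   36.5]
```

Emit:
carry_out(
  moves=[
    [0,0,-0.1,0],
    [0,0,-0.1,0],
    [0,0,-0.1,0],
    [0,0,0,0],
  ],
)

```text
time_s: 11.75
tool_pos: [0.5912, 0.1118, 0.2249]
tool_rot: [-77.1, 88.2, -173.1]
force: [0.1, -1.9, -3.4]
grip_width: 0.0366
```

```bash
python3 -c "
from h import *
o,R,g=st(); print(bf(g))"
```

```text
t 11.75 tcp [0.5912 0.1118 0.2249] grasp [0.5861 0.1112 0.0615] x [-0.031 -0.004 -1.   ] yang -6.04 w 0.03660970693102176 F [ 0.09 -1.86 -3.45]
[-153.4   -0.5   36.5]
```

It's touching: z stopped and the load is partly taken by the board. Release and rise.

Emit:
carry_out(
  moves=[
    [0,0,0,0],
    [0,0,0,0],
    [0,0,0,0],
    [0,0,0,0],
    [0,0,0,0],
  ],
  hand=6.5,
)

```text
time_s: 12.25
tool_pos: [0.5922, 0.1144, 0.2257]
tool_rot: [-87.7, 88.5, 176.3]
force: [1.3, 0.1, -0.9]
grip_width: 0.0631
```

Emit:
carry_out(
  moves=[
    [0,0,0.8,0],
    [0,0,1,0],
    [0,0,1.2,0],
    [0,0,1.4,0],
    [0,0,1.4,0],
    [0,0,1.4,0],
    [0,0,1.4,0],
    [0,0,0,0],
    [0,0,0,0],
  ],
)

```text
time_s: 13.15
tool_pos: [0.5927, 0.115, 0.3226]
tool_rot: [-91.0, 88.8, 173.0]
force: [-0.1, -1.1, 0.2]
grip_width: 0.0649
```

```bash
python3 -c "
from h import *
o,R,g=st(); print(bf(g))
for n in('top','side'):
    im=viewer.read_camera(n)[:,:,::-1]; cv2.imwrite(f'pics/{n}7.png',im)
a=crop(cv2.imread('pics/top7.png'),180,90,100,100,4);b=crop(cv2.imread('pics/side7.png'),140,150,100,100,4);cv2.imwrite('pics/c7.png',np.hstack([a,b]))
c=E0-.1545*EX+[0,0,.031];b=c+.014*EX+[0,0,.039]
print((proj('side',b)-[140,150])*4+[400,0],(proj('top',b)-[180,90])*4)"
```

```text
t 13.15 tcp [0.5927 0.115  0.3226] grasp [0.5893 0.1154 0.1592] x [-0.021  0.003 -1.   ] yang -6.0 w 0.0648795925609541 F [-0.12 -1.1   0.16]
[-158.     2.2  134.2]
[605.62254065 260.6245549 ] [ 92.47425674 206.19353062]
```

View pics/c7.png

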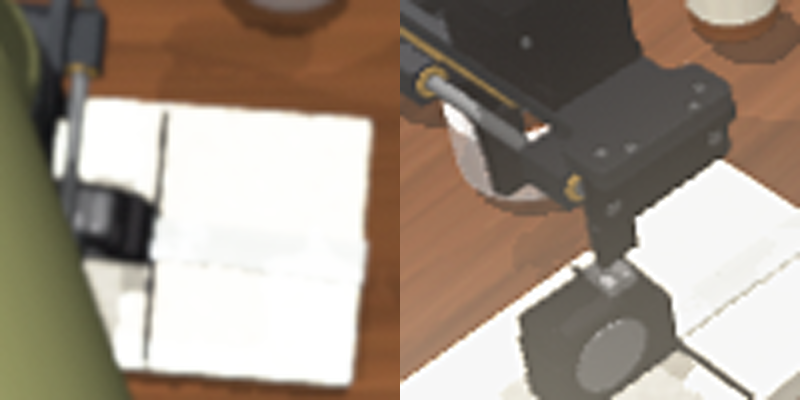

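The case stands with its front at the line (top crop x≈155), and the blade runs straight to the plain end. The button is visible in side at crop (585–635, 262–292). I'll pin down its position.

```bash
python3 -c "
from h import *
c=E0-.1545*EX+[0,0,.031];b=c+.014*EX+[0,0,.039]
for i in(-1,1):
  for j in(-1,1):
    print(i,j,(proj('side',b+i*.009*EX+j*.011*EY)-[140,150])*4+[400,0],(proj('side',c+i*.0375*EX-j*.018*EY-[0,0,.031])-[140,150])*4+[400,0])
print('disc',(proj('side',c-.018*EY)-[140,150])*4+[400,0])
for u,v in((612,353),):print(bf(ray('side',140+(u-400)/4,150+v/4,c[2])),bf(c))
im=cv2.imread('pics/side7.png'); cv2.imwrite('pics/c8.png',crop(im,175,205,40,50,12))
"
```

```text
-1 -1 [606.66376649 281.04323542] [525.16895161 389.33272801]
-1 1 [577.57547689 259.87556446] [570.58569317 425.3419768 ]
1 -1 [633.66920087 261.37353456] [632.85546006 308.82509195]
1 1 [604.60390943 240.64896005] [678.13517214 341.92270457]
disc [618.20733583 344.40849739]
[-160.4  -20.    31. ] [-154.5    0.    31. ]
```

View pics/c8.png

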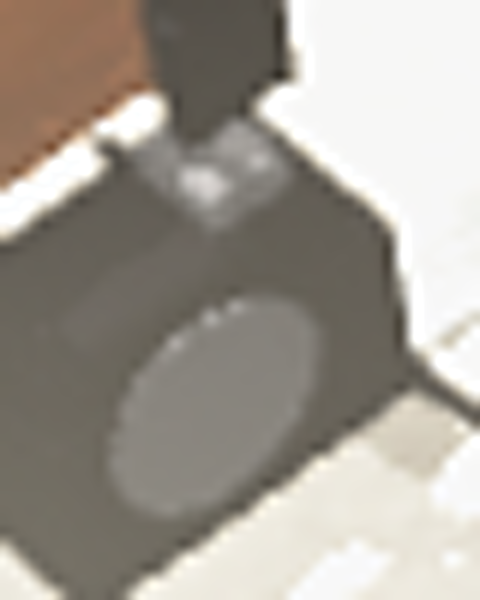

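Emit:
carry_out(
  moves=[
    [-0.15,-0.4,0.2,0],
    [-0.15,-0.4,0.1,0],
    [-0.15,-0.4,0,0],
    [0,-0.2,0,0],
    [0,0,-1,0],
    [0,0,-1,0],
    [0,0,-0.8,0],
    [0,0,0,0],
    [0,0,0,0],
  ],
  hand=0,
)

```text
time_s: 14.15
tool_pos: [0.5865, 0.099, 0.2907]
tool_rot: [-88.1, 88.3, 175.8]
force: [-0.2, -0.7, -0.2]
grip_width: 0.0033
```

```bash
python3 -c "
from h import *
o,R,g=st(); print(bf(g),'tip',bf(g+R[:,0]*.0185))
for n in('top','side'):
    im=viewer.read_camera(n)[:,:,::-1]; cv2.imwrite(f'pics/{n}9.png',im)
a=crop(cv2.imread('pics/top9.png'),180,110,66,66,6);b=crop(cv2.imread('pics/side9.png'),165,190,66,66,6);cv2.imwrite('pics/c9.png',np.hstack([a,b]))"
```

```text
t 14.15 tcp [0.5865 0.099  0.2907] grasp [0.5818 0.0993 0.1273] x [-0.029  0.002 -1.   ] yang -6.01 w 0.0032758497705186653 F [-0.21 -0.68 -0.25]
[-141.2   -3.7  102.3] tip [-141.2   -4.2   83.8]
```

View pics/c9.png

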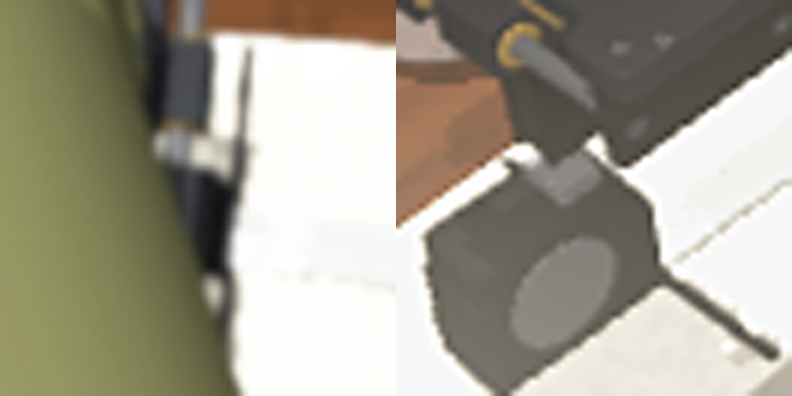

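The tip is lined up over the button (side crop ~(555,165) above the button at (565,185)). Small correction, then press.

Emit:
carry_out(
  moves=[
    [0.15,0.3,0,0],
    [0,0,-0.4,0],
    [0,0,-0.4,0],
    [0,0,-0.4,0],
    [0,0,-0.3,0],
    [0,0,-0.3,0],
    [0,0,-0.3,0],
  ],
)

```text
time_s: 14.95
tool_pos: [0.5889, 0.1029, 0.2714]
tool_rot: [-88.6, 88.6, 175.4]
force: [-4.9, -1.6, 24.4]
grip_width: 0.0007
```

```bash
python3 -c "
from h import *
o,R,g=st(); print(bf(g),'tip',bf(g+R[:,0]*.0185))"
```

```text
t 14.95 tcp [0.5889 0.1029 0.2714] grasp [0.5848 0.1032 0.1079] x [-0.025  0.002 -1.   ] yang -6.0 w 0.0006957927822733471 F [-4.92 -1.65 24.35]
[-145.4   -1.    82.9] tip [-145.4   -1.5   64.4]
```

The tip went to 64.4 mm above the board (the button top was at 70) and the force rose to 24 N, so the button is bottomed. Withdraw.

Emit:
carry_out(
  moves=[
    [0,0,0.5,0],
    [0,0,1,0],
    [0,0,2,0],
    [0,0,3,0],
    [0,0,3,0],
    [0,0,3,0],
    [0,0,3,0],
    [-1,-4,1,0],
    [-1,-4,0,0],
    [-1,-4,0,0],
    [-1,-4,0,0],
    [-1,-4,0,0],
  ],
)

```text
time_s: 16.15
tool_pos: [0.535, -0.0945, 0.4474]
tool_rot: [-102.2, 88.9, 162.8]
force: [-0.1, -0.1, -0.7]
grip_width: 0.0004
```

Emit:
carry_out(
  moves=[
    [-1,-4,0,0],
    [-1,-4,0,0],
    [-1,-4,0,0],
    [-1,-4,0,0],
    [0,0,0,0],
    [0,0,0,0],
  ],
)

```text
time_s: 16.75
tool_pos: [0.4887, -0.2679, 0.4502]
tool_rot: [-88.5, 89.1, 175.9]
force: [0.2, -0.2, -0.2]
grip_width: 0.0002
```

```bash
timeout 300 python3 -c "
from fit import *
o,R,g=st()
for n in('top','side'):
    im=viewer.read_camera(n)[:,:,::-1]; cv2.imwrite(f'pics/{n}10.png',im)
t=cv2.imread('pics/top10.png');s=cv2.imread('pics/side10.png')
a=crop(t,190,90,100,100,4);b=crop(s,160,160,100,100,4);cv2.imwrite('pics/c10.png',np.hstack([a,b]))
ms=mask(s,165,210,48,50);mt=mask(t,192,130,28,32)
for nm,d in(('side',{'side':ms}),('top',{'top':mt})):
    p,f=fit(d,.056,(E0-.156*EX)[:2].tolist()+[A]);print(nm,bf([p[0],p[1],.056]),np.degrees(p[2]),f)
"
```

```text
t 16.75 tcp [ 0.4887 -0.2679  0.4502] grasp [ 0.4861 -0.2677  0.2867] x [-0.015  0.001 -1.   ] yang -5.69 w 0.0002123323272595142 F [ 0.24 -0.18 -0.17]Traceback (most recent call last):
  File "<string>", line 8, in <module>
    ms=mask(s,165,210,48,50);mt=mask(t,192,130,28,32)
  File "fit.py", line 9, in mask
    c=max(cv2.findContours(m,0,2)[0],key=cv2.contourArea); m[:]=0; cv2.fillConvexPoly(m,cv2.convexHull(c),1); return m
ValueError: max() iterable argument is empty
```

No more views left, so I'll check numerically.

```bash
timeout 300 python3 -c "
import fit
from fit import *
def mask(im,x,y,w,h,th):
    m=np.zeros(im.shape[:2],np.uint8); m[y:y+h,x:x+w]=(im[y:y+h,x:x+w].max(2)<th)
    m=cv2.morphologyEx(m,cv2.MORPH_OPEN,np.ones((4,4),np.uint8))
    c=max(cv2.findContours(m,0,2)[0],key=cv2.contourArea); m[:]=0; cv2.fillConvexPoly(m,cv2.convexHull(c),1); return m
t=cv2.imread('pics/top10.png');s=cv2.imread('pics/side10.png')
for th in(100,115):
    ms=mask(s,165,210,48,55,th);mt=mask(t,192,130,30,32,th)
    print(th,cv2.boundingRect(ms),cv2.boundingRect(mt),ms.sum(),mt.sum())
    for nm,d in(('side',{'side':ms}),('top',{'top':mt})):
        p,f=fit.fit(d,.056,(E0-.156*EX)[:2].tolist()+[A]);print(nm,bf([p[0],p[1],.056]),np.degrees(p[2]),f)
g=cv2.cvtColor(t,cv2.COLOR_BGR2GRAY)
v=int(round(proj('top',E0)[1]));print('blade row',v,g[v,212:280].tolist());print('off row',g[v+15,262:280].tolist());print(g[140:166,262].tolist())
g=cv2.cvtColor(s,cv2.COLOR_BGR2GRAY)
for h in(.039,.034):
    b=E0-.142*EX+[0,0,.031+h]; print(h,proj('side',b))
print(g[208:232:1,184:202:1])
"
```

```text
100 (172, 221, 38, 35) (193, 136, 28, 21) 1002 500Traceback (most recent call last):
  File "<string>", line 13, in <module>
    p,f=fit.fit(d,.056,(E0-.156*EX)[:2].tolist()+[A]);print(nm,bf([p[0],p[1],.056]),np.degrees(p[2]),f)
        ^^^^^^^
AttributeError: 'function' object has no attribute 'fit'
```

```bash
timeout 300 python3 -c "
from fit import *
def mask(im,x,y,w,h,th):
    m=np.zeros(im.shape[:2],np.uint8); m[y:y+h,x:x+w]=(im[y:y+h,x:x+w].max(2)<th)
    m=cv2.morphologyEx(m,cv2.MORPH_OPEN,np.ones((4,4),np.uint8))
    c=max(cv2.findContours(m,0,2)[0],key=cv2.contourArea); m[:]=0; cv2.fillConvexPoly(m,cv2.convexHull(c),1); return m
t=cv2.imread('pics/top10.png');s=cv2.imread('pics/side10.png')
for th in(100,):
    ms=mask(s,160,200,55,65,th);mt=mask(t,172,130,50,32,th)
    print(th,cv2.boundingRect(ms),cv2.boundingRect(mt),ms.sum(),mt.sum())
    for nm,d in(('side',{'side':ms}),('top',{'top':mt})):
        p,f=fit(d,.056,(E0-.156*EX)[:2].tolist()+[A]);print(nm,bf([p[0],p[1],.056]),np.degrees(p[2]),f)
g=cv2.cvtColor(t,cv2.COLOR_BGR2GRAY)
v=int(round(proj('top',E0)[1]));print('blade row',v,g[v,212:280].tolist());print('off row',g[v+15,262:280].tolist());print(g[140:166,262].tolist())
g=cv2.cvtColor(s,cv2.COLOR_BGR2GRAY)
for h in(.039,.034):
    b=E0-.142*EX+[0,0,.031+h]; print(h,proj('side',b))
print(g[208:232:1,184:202:1])
"
```

```text
100 (172, 221, 38, 35) (183, 136, 38, 21) 1002 674
side [-155.6   -5.9   31. ] -96.81009685429457 253.4862745098039
top [-152.6   -3.3   31. ] -101.12322450564874 86.25490196078431
blade row 152 [32, 33, 25, 16, 32, 98, 171, 204, 213, 213, 215, 222, 227, 228, 229, 229, 229, 229, 229, 229, 230, 229, 229, 230, 230, 230, 229, 228, 227, 227, 227, 226, 227, 227, 227, 227, 227, 227, 227, 227, 227, 228, 228, 228, 228, 228, 228, 228, 229, 228, 229, 230, 230, 230, 230, 231, 230, 229, 212, 147, 86, 66, 66, 69, 72, 71, 73, 73]
off row [242, 242, 242, 242, 242, 235, 192, 117, 64, 54, 56, 58, 58, 59, 58, 58, 58, 59]
[242, 241, 241, 242, 242, 242, 242, 242, 240, 236, 232, 230, 229, 229, 230, 231, 232, 233, 230, 219, 210, 227, 239, 242, 242, 242]
0.039 [190.84226449 215.56162884]
0.034 [191.16346696 217.24330265]
[[106 105 105 105 107 105 104 100 156 250 251 248 246 245 245 246 246 246]
 [105 105 106 106 104 102  98 175 250 251 248 246 246 246 246 246 245 245]
 [106 107 106 103 101 110 253 252 249 248 247 246 246 246 246 246 246 246]
 [108 105 105 100 179 252 252 249 248 249 249 248 247 246 246 246
[... 810 characters left out ...]
 90  86  85  84  83  82]
 [ 85  85  86  86  85  85  84 101 135 124  99  87  85  85  83  82  82  81]
 [ 86  86  86  87  86  86  86  85  95  91  86  86  85  83  82  82  81  81]
 [ 87  86  86  87  87  87  87  87  87  86  86  84  83  83  82  82  82  82]
 [ 87  88  88  88  88  87  87  88  87  86  84  83  83  82  83  82  81  82]
 [ 88  87  88  87  88  88  87  87  86  84  82  82  82  82  82  81  82  83]
 [ 88  87  88  88  89  87  85  84  84  82  82  82  80  81  82  83  84  84]
 [ 89  88  89  89  87  85  84  82  81  81  80  93  93  92  87  83  82  83]
 [ 89  89  88  87  85  84  82  81  95  91 129 117 107 107 108 100  89  84]
 [ 89  87  86  85  83  82  81  94 136 117 113 108 108 109 109 109 101  87]]
```

```bash
python3 -c "
from h import *
g=cv2.cvtColor(cv2.imread('pics/top10.png'),cv2.COLOR_BGR2GRAY).astype(int)
us=[];cs=[]
for u in range(226,268,3):
    c=g[135:172,u]; 
    w=np.where(c<237)[0]; w=w[(w>5)]; us.append(u);cs.append(135+(w.min()+w.max())/2); print(u,135+w.min(),135+w.max(),end='; ')
a=np.polyfit(us,cs,1);P=[ray('top',u,np.polyval(a,u),.027) for u in(226,267)];d=P[1]-P[0]
print();print(np.degrees(np.arctan2(d[1],d[0])),bf(P[0]),bf(P[1]))
o=sensors.get_obs();print(o['time_s'],o['joint_velocities'])
"
```

```text
226 144 156; 229 145 156; 232 145 157; 235 146 157; 238 146 157; 241 146 158; 244 147 158; 247 147 159; 250 148 159; 253 148 159; 256 148 160; 259 149 160; 262 149 161; 265 149 160; 
-98.28959373222015 [-99.3  -4.2   2. ] [-5.9 -8.7  2. ]
16.85 [-0.90980087 -0.14498256 -1.13092051  0.16299635 -0.65774276  0.04073126
  0.09817592]
```

```bash
python3 -c "
from cell import env
print(env.sign_off())"
```

```text
the job is handed in; nothing more can be done
None
```

The job is handed in at about 17 s of the 48 s allowed; no verdict was reported. I took the tape from the carton and hooked it over the plain end. I drew the case back about 95 mm to the line, set it down, pressed the lock button, and moved the arm clear.

**Last checks:**
- **Front of the case:** its centre is 153–156 mm from the plain end, against a target of about 155 mm. That puts the front within about 3 mm of the line.
- **Hook:** in the last top picture the blade's end lies at the board's end face. I checked this from pixel values only. The depth of the lip below the board's top was not seen directly.
- **Lock button:** the finger tip stopped about 5.6 mm below the button's raised height, with the force at 24 N. I take that as fully down; there is no direct reading of its travel.

**Where checks disagreed:**
- **Angle along the board:** the blade shows the case about 3° off the board's direction. Fitting the case outline gave 1° from the side camera and 6° from the top camera. All are under the 11° limit.
- **Case position:** an earlier reading from the disc on the case's side put the centre at −160 mm. The final fits gave −153 to −156 mm, and all of these are within the ±15 mm tolerance.
- **No final look:** I had used all 12 picture views by then, so the final state was checked only from image numbers.

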